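Shingle the paint samples in the tray

TASK

Carry on the shingled row that the yellow sample begins in the tray: first the green sample onto the yellow one, then the blue onto the green, each in line with the one before, its painted end resting some 30 mm up over the bare end of that one and its own bare end down on the tray floor. Green lies ready on the black mat; when it is in the row, take blue out of the rack by its faces, lay it down flat on the mat and let go of it, then take it again by its long sides and lay it in the row. Leave the yellow sample in its place and the red one in the rack, and do not push the white jar or the pen about.

Things in the scene. Friction and masses are not known exactly. Their poses are not given: they have to be found in the camera images.
- tray: fixed shallow aluminium tray, 240 (x) x 120 (y) x 8 mm high, origin at the centre of its underside; floor 4 mm thick, walls 4 mm thick, so they stand only 4 mm above the floor. The row of samples runs along its +x axis, which points roughly toward the robot. A tall red bench vise stands to the tray's left: the arm starts beyond it and must pass above it
- yellow: flat wooden paint sample, 90 (x) x 50 (y) x 10 mm thick (z), about 60 g, origin at its centre; painted end: the 40 mm at -x, yellow; bare wood end at +x, with a thin line of the colour along its edge. Lies flat and loose on the tray floor as the first of the row, its x axis along the tray's x axis (painted end at tray -x)
- green: flat wooden paint sample, 90 (x) x 50 (y) x 10 mm thick (z), about 60 g, origin at its centre; painted end: the 40 mm at -x, green; bare wood end at +x, with a thin line of the colour along its edge. At the start it lies flat on the mat, long axis roughly along world y, turned by up to 0.7 rad
- blue: flat wooden paint sample, 90 (x) x 50 (y) x 10 mm thick (z), about 60 g, origin at its centre; painted end: the 40 mm at -x, blue; bare wood end at +x, with a thin line of the colour along its edge. At the start it stands in a slot of the rack, painted end down, +x up, top edge 96 mm above the bench, its faces square to the rack's y axis. 
- red: a like sample with a red painted end, standing in the rack's other slot in the same way; it stays there
- green_painted_end (a point): middle of the painted end edge of the green sample (45 mm from its centre along -x)
- green_bare_end (a point): middle of the bare end edge of the green sample (45 mm from its centre along +x)
- blue_painted_end (a point): middle of the painted end edge of the blue sample (45 mm from its centre along -x)
- blue_bare_end (a point): middle of the bare end edge of the blue sample (45 mm from its centre along +x)
- mat: fixed black rubber mat, 140 (x) x 160 (y) x 3 mm thick, origin at the centre of its underside; the green sample lies on it at the start. Mat and rack change places from start to start
- rack: fixed brown wooden rack block, 74 (x) x 170 (y) x 30 mm high, origin at the centre of its underside; two slots 84 mm apart at y = -42 and +42 mm, each 53 mm (x) x 13 mm (y), 24 mm deep, open at the top; the samples stand in them with about 1.5 mm play all round. Which slot holds blue and which red varies
- wax_jar: bystander: white jar with a black lid, 71 mm across, 82 mm high, loose, standing on the 51 mm high red case, origin at its underside
- pen: bystander: thin pink pen lying on the bench between rack and mat, 105 long, 10 mm thick, loose, origin at the middle of its underside

How it is judged:
On the way, in this order (a step that is already met when the one before it is completed fails the run):
1. the green sample lies shingled on the yellow one in the tray, let go (x of green in the frame of yellow between 0.048 and 0.074 m and y of green in the frame of yellow between -0.012 and 0.012 m and angle between the y axis of green and the y axis of yellow, either way round below 0.15 rad and angle between green's own x axis and vertical between 1.64 and 1.85 rad and height (world z) of green_bare_end below 0.017 m and linear speed of green below 0.02 m/s and contact force between the fingers and green below 0.2 N and distance of yellow from where it was at the start of the episode below 0.012 m and angle between yellow's own z axis and vertical below 0.06 rad), for 0.2 s.
2. the blue sample lies flat on the mat, let go (x of blue in the frame of mat between -0.07 and 0.07 m and y of blue in the frame of mat between -0.08 and 0.08 m and height (world z) of blue below 0.014 m and linear speed of blue below 0.03 m/s and contact force between the fingers and blue below 0.2 N), for 0.2 s.
At the end, for the whole second after the job is handed in: Green lies on yellow and blue on green, released, at rest: centres 48 to 74 mm apart along the row, within 12 mm of its line and 0.15 rad of its direction, painted end raised (slope 0.07 to 0.28 rad), bare end on the tray floor; yellow flat, within 12 mm of its start (all of step 1 and x of blue in the frame of green between 0.048 and 0.074 m and y of blue in the frame of green between -0.012 and 0.012 m and angle between the y axis of blue and the y axis of green, either way round below 0.15 rad and angle between blue's own x axis and vertical between 1.64 and 1.85 rad and height (world z) of blue_bare_end below 0.017 m and linear speed of blue below 0.02 m/s and contact force between the fingers and blue below 0.2 N); the robot touches nothing.
It fails at once if the red sample, the white jar or the pen is pushed more than 25 mm (distance of any of red, wax_jar, pen from where it was at the start of the episode above 0.025 m).
It also fails if it takes over 67 s, if anything falls off the work surface, if the arm or the gripper's body presses on something with over 40 N, if the wrist force passes 120 N, or if a joint passes its speed limit or range.

ROBOT

A 6-joint arm with a two-finger parallel gripper is mounted at the origin on a cart in front of the work surface, level with it; the furniture and walls round the work are solid. World frame = base frame: x ahead of the robot, y to its left, z up, the work surface at z = 0. Lengths are in m, angles in rad, forces in N, time in s.
With the tool pointing down it reaches from about 0.35 to 0.975 m from the base axis. Payload 7.1 kg.
Tool frame: the origin (TCP) lies between the finger pads; the fingertips stand 22 mm ahead of it and the grasp point (between the pads) lies 3 mm ahead of it; z points along the fingers, y is the line along which they close (so a half turn about z gives the same grasp; the last joint's range is limited). The gripper opens to 88 mm and grips with 3 to 60 N. Pads are 20 mm wide; open, the fingers measure 115 mm over their backs; the gripper's body (75 mm by 178 mm) begins 61 mm behind the grasp point.
Start: joints at [-1.364, 0.423, 1.63, -0, 1.089, -0.019], TCP at [0.14, -0.609, 0.245] pointing down, gripper open.
Joint ranges: [-3, 3], [-0.9, 2.11], [0.09, 2.58], [-1.31, 4.45], [0.11, 2.69], [-2.54, 2.54]. Speed limits (rad/s): [2.39, 2.39, 3.01, 3.14, 3.14, 3.14].

INTERFACE

Orientations are given as a unit quaternion [w, x, y, z].
In Python, from workcell import env gives the robot as it stands.
- The arm moves only by the tool shift_gripper, called after "Call:" as name(argument=value, ...) on one line, values as JSON. Schema: {"type":"object","properties":{"segments":{"type":"array","items":{"type":"number"},"minItems":5,"maxItems":60},"grip_force":{"type":"number"},"only":{"type":"string"},"quiet":{"type":"boolean"},"lines":{"type":"string"}},"required":["segments"],"additionalProperties":false}. segments is one flat list of numbers that holds 1 to 12 rows one after another, with no inner brackets; each row has 5 numbers: dx, dy, dz in mm, then a turn about the tool's z in units of 0.2 rad, then the finger opening in m; each row shifts and turns the commanded pose from where the row before left it, along the tool's axes as they then stand; what a row does not reach is not made up. A row lasts 1/10 s, in which the tool goes at most 0.05 m and 0.15 rad, less where a joint would pass 70% of its speed; a pose out of reach is approached as far as the arm can. The fingers move at their own pace and stop on an object; grip_force is the grip in N (left out, the last holds). Time passes only in rows, so rows that do not move let the fingers close. The tool returns the time, the measured TCP pose, the force, the opening and the grip force at its end. only (a regular expression) keeps the lines of the reply that match it, lines (a string "A,B") keeps lines A to B, and quiet returns only ok. Input that does not fit is refused with a message, and nothing moves.
- env.read_state(): the state, without advancing time (a new reading comes with each control period).
- env.camera(name): name is "scene" or "top"; returns (picture, depth): 420x560x3 uint8, red, green, blue; 420x560 float32, m along the optical axis (not along the pixel's ray), 0 where there is no reading.
- env.camera_model(name): a dict with "K" (3x3 intrinsics, pixels), "distortion" ([k1, k2, p1, p2, k3] as OpenCV has them; the pictures are not rectified), "extrinsics" (4x4, takes a point from world to camera coordinates). Camera axes: x right, y up, looking along -z (the intrinsics and any distortion apply to the point x, -y, -z); pixel columns grow to the right and rows downward; lengths in m; the calibration is good to about 2 mm. A picture is of the moment at which its call begins. camera_model takes no time and is no camera call.
- env.sign_off(): hands the job in; it is judged then, once.
The state is a dict: "t": time; "joint_positions": joint angles; "qvel": joint speeds; "effort": joint torques, N m; "position": TCP position; "ee_rot": TCP orientation; "wrist_force": force on the tool from outside, world axes, zero at the start; "ft_torque": the same for the moment, N m; "opening": finger opening in m; "finger_force": force on a finger pad.
Only numpy, scipy, OpenCV 4.12 (cv2) and the standard library are available. Lean on these libraries where they do the work, as an engineer would, in place of code of your own. Each camera call takes 0.05 s, during which the arm holds its last target. There are 200 camera calls.

## Working session

There is one attempt and no reset: what is moved stays moved. The work goes in short steps, Python scripts to look and compute and a tool call to move; the robot and the scene stay as the last step left them, time stands still between calls to the robot, and variables do not carry over. Pictures are saved under pics/ and viewed, at most 10 in all, crops included, and the job is handed in when it is done.

```bash
ls; mkdir -p pics; cat > look.py <<'E'
import sys,cv2,numpy as np,json
from workcell import env
def snap(tag):
    for c in("scene","top"):
        im,d=env.camera(c); cv2.imwrite(f"pics/{c}_{tag}.png",im[:,:,::-1]); np.save(f"pics/{c}_{tag}.npy",d)
if __name__=="__main__":
    snap(sys.argv[1])
    s=env.read_state(); print(s["t"],np.round(s["position"],4),np.round(s["ee_rot"],4),s["opening"])
    for c in("scene","top"):
        m=env.camera_model(c); print(c,np.round(m["K"],1).tolist(),m["distortion"],np.round(m["extrinsics"],3).tolist())
E
python3 look.py a
```

```text
pics
workcell.py
0.1 [ 0.1399 -0.6087  0.244 ] [-7.000e-04  9.936e-01  1.127e-01 -1.000e-04] 0.08797167468177358
scene [[528.3, 0.0, 280.4], [0.0, 528.3, 208.0], [0.0, 0.0, 1.0]] [-0.11672137  0.          0.          0.          0.        ] [[-0.88, -0.474, 0.022, 0.472], [0.259, -0.441, 0.859, -0.222], [-0.397, 0.762, 0.511, -1.088], [0.0, 0.0, 0.0, 1.0]]
top [[397.3, 0.0, 275.1], [0.0, 397.3, 213.6], [0.0, 0.0, 1.0]] [0.0380587 0.        0.        0.        0.       ] [[0.014, -1.0, -0.006, 0.004], [0.989, 0.013, 0.145, -0.548], [-0.145, -0.008, 0.989, -1.208], [0.0, 0.0, 0.0, 1.0]]
```

View pics/scene_a.png

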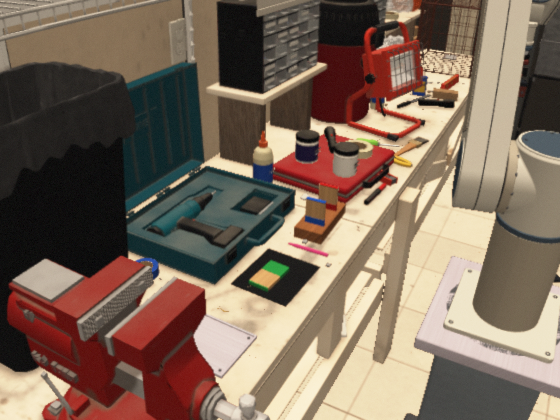

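View pics/top_a.png

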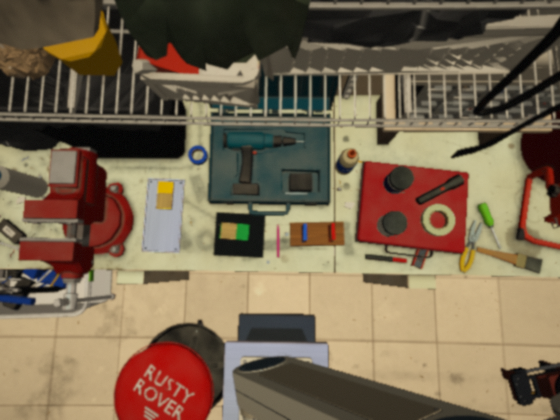

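The scene view shows green on the mat (268,275), blue (316,210) and red (328,195) in the rack, and the tray behind the vise (225,345). The top view has yellow at (165,195), green at (235,232), blue at (305,232), red at (333,232), the pen at (278,240) and the jar at (394,224).

```bash
cat > geo.py <<'E'
import cv2,numpy as np
from workcell import env
def rays(c,uv):
    m=env.camera_model(c);E=np.array(m["extrinsics"]);R,t=E[:3,:3],E[:3,3]
    p=cv2.undistortPoints(np.float64(uv).reshape(-1,1,2),np.array(m["K"]),np.array(m["distortion"])).reshape(-1,2)
    d=np.c_[p[:,0],-p[:,1],-np.ones(len(p))]
    return -R.T@t, d@R
def plane(c,uv,z):
    o,d=rays(c,uv); return o+d*((z-o[2])/d[:,2])[:,None]
def tri(uv1,uv2):  # scene, top
    o1,d1=rays("scene",uv1);o2,d2=rays("top",uv2);d1,d2=d1[0],d2[0]
    s=np.linalg.lstsq(np.c_[d1,-d2],o2-o1,rcond=None)[0]
    a,b=o1+s[0]*d1,o2+s[1]*d2; return (a+b)/2,np.linalg.norm(a-b)
def pdepth(c,uv,dep):
    o,d=rays(c,uv);return o+d*np.float64(dep)[:,None]
HSV={"yellow":((22,170,120),(33,255,255)),"green":((45,120,60),(80,255,255)),"blue":((108,150,80),(125,255,255)),"red":((0,190,120),(8,255,255)),"wood":((10,60,120),(24,190,255)),"pink":((150,80,120),(178,255,255)),"rack":((6,100,50),(20,255,150))}
def mask(im,n,roi):
    h=cv2.cvtColor(im,cv2.COLOR_BGR2HSV);m=cv2.inRange(h,*[np.array(v) for v in HSV[n]])
    k=np.zeros_like(m);x0,y0,x1,y1=roi;k[y0:y1,x0:x1]=m[y0:y1,x0:x1];return k
def px(m):
    n,l,s,c=cv2.connectedComponentsWithStats(m)
    if n<2:return None
    i=1+np.argmax(s[1:,4]);ys,xs=np.where(l==i);return np.c_[xs,ys].astype(float)
E
python3 - <<'E'
import cv2,numpy as np
from geo import *
t=cv2.imread("pics/top_a.png");s=cv2.imread("pics/scene_a.png");dt=np.load("pics/top_a.npy");ds=np.load("pics/scene_a.npy")
h=cv2.cvtColor(t,cv2.COLOR_BGR2HSV);hs=cv2.cvtColor(s,cv2.COLOR_BGR2HSV)
for n,(u,v) in dict(yel=(165,188),ywood=(165,202),grn=(243,232),gwood=(229,231),mat=(240,250),tray=(160,235),blue=(305,232),red=(333,232),rack=(318,235),pen=(278,240)).items():
    print("top",n,h[v,u],np.round(pdepth("top",[[u,v]],[dt[v,u]])[0],3))
for n,(u,v) in dict(blue=(315,210),red=(331,201),bwood=(330,193),grn=(272,270),gwood=(262,280),mat=(285,285),tray=(230,345)).items():
    print("scene",n,hs[v,u],np.round(pdepth("scene",[[u,v]],[ds[v,u]])[0],3))
a=cv2.resize(t[165:265,135:355],None,fx=3.6,fy=3.6,interpolation=cv2.INTER_CUBIC);cv2.imwrite("pics/crop_t.png",a)
b=cv2.resize(s[180:310,220:360],None,fx=4,fy=4,interpolation=cv2.INTER_CUBIC);cv2.imwrite("pics/crop_s.png",b)
E
```

```text
top yel [ 24 255 215] [0.628 0.365 0.025]
top ywood [ 20 147 172] [0.583 0.364 0.021]
top grn [ 65 196 143] [0.491 0.113 0.017]
top gwood [ 20 147 172] [0.493 0.158 0.014]
top mat [90 14 18] [0.434 0.122 0.003]
top tray [111  10 177] [0.478 0.378 0.009]
top blue [110 184 162] [ 0.485 -0.079  0.098]
top red [  2 232 186] [ 0.486 -0.162  0.098]
top rack [ 14 185 132] [ 0.483 -0.124  0.032]
top pen [171 153 175] [0.467 0.001 0.009]
scene blue [ 15 145 125] [ 0.481 -0.074  0.069]
scene red [ 15 143 127] [ 0.475 -0.16   0.054]
scene bwood [ 16 147 127] [ 0.479 -0.16   0.077]
scene grn [ 65 173 162] [0.491 0.125 0.012]
scene gwood [ 17 133 229] [0.491 0.17  0.015]
scene mat [ 0  9 30] [0.446 0.148 0.004]
scene tray [ 10  24 230] [0.45  0.362 0.007]
```

View pics/crop_t.png

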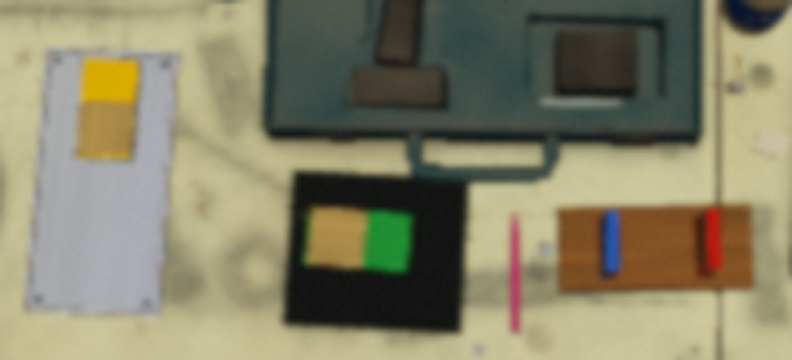

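View pics/crop_s.png

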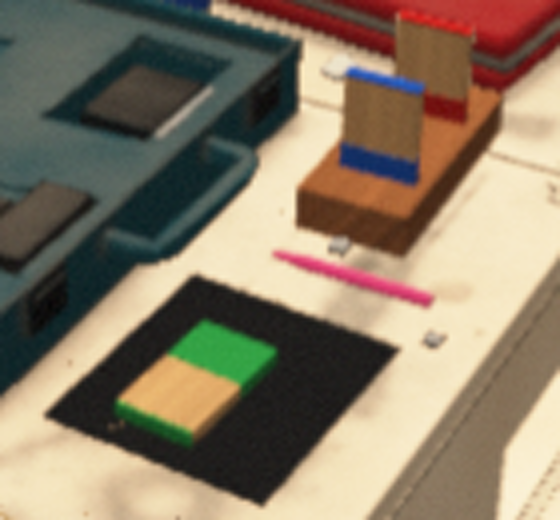

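The crops show green's painted end toward the rack and its bare end at the left, and yellow painted at the far end. Blue is in the slot nearer the mat, with a coloured line along the top edge of both standing samples. Next I measure them.

```bash
cat > meas.py <<'E'
import cv2,numpy as np,sys
from geo import *
def rect(c,im,names,roi,z):
    m=sum(mask(im,n,roi).astype(int) for n in names).clip(0,255).astype(np.uint8)
    m=cv2.morphologyEx(m,cv2.MORPH_CLOSE,np.ones((3,3),np.uint8))
    cs,_=cv2.findContours(m,cv2.RETR_EXTERNAL,cv2.CHAIN_APPROX_NONE);c0=max(cs,key=cv2.contourArea).reshape(-1,2)
    P=plane(c,px(m),z)[:,:2];(cx,cy),wh,a=cv2.minAreaRect((P*1000).astype(np.float32))
    w=P-P.mean(0);ev,V=np.linalg.eigh(w.T@w);
    return P.mean(0),np.round(np.array(wh),0),V[:,1],np.array([cx,cy])/1000
def sample(c,im,col,roi,z):
    p=rect(c,im,[col],roi,z)[0];b=rect(c,im,["wood"],roi,z)[0]
    C,wh,v,C2=rect(c,im,[col,"wood"],roi,z);v=v*np.sign(v@(b-p))
    return C,C2,wh,np.arctan2(v[1],v[0])
E
python3 - <<'E'
from meas import *
np.set_printoptions(precision=4,suppress=True)
t=cv2.imread("pics/top_a.png");s=cv2.imread("pics/scene_a.png");dt=np.load("pics/top_a.npy")
RY=(140,170,190,215);RG=(215,215,265,250)
print("yellow",*sample("top",t,"yellow",RY,.014)); print("green top",*sample("top",t,"green",RG,.013)); print("green scn",*sample("scene",s,"green",(240,250,300,300),.013))
# height of green from two views: painted/wood boundary centroids
for n,r1,r2 in(("green",(240,250,300,300),RG),):
    a=px(mask(s,n,r1)).mean(0);b=px(mask(t,n,r2)).mean(0);print("tri paint",*tri(a,b))
for n,r in(("blue",(295,215,315,250)),("red",(325,215,345,250))):
    P=px(mask(t,n,r));W=plane("top",P,.096)[:,:2];print(n,len(P),W.mean(0),np.ptp(W,0),cv2.minAreaRect((W*1000).astype(np.float32))[1:],np.median(pdepth("top",P,dt[P[:,1].astype(int),P[:,0].astype(int)])[:,2]))
# blue/red strip at top in scene
h=cv2.cvtColor(s,cv2.COLOR_BGR2HSV)
for n,roi in(("blue",(300,194,332,206)),("red",(316,180,342,192))):
    P=px(mask(s,n,roi));
    if P is not None: print("scene strip",n,len(P),P.mean(0),P.min(0),P.max(0),plane("scene",P,.096).mean(0)); b=px(mask(t,n,(295,215,315,250) if n=="blue" else (325,215,345,250))).mean(0); print(tri(P.mean(0),b))
def dark(lo,hi,roi,z):
    h=cv2.cvtColor(t,cv2.COLOR_BGR2HSV);m=cv2.inRange(h,np.array(lo),np.array(hi));k=np.zeros_like(m);x0,y0,x1,y1=roi;k[y0:y1,x0:x1]=m[y0:y1,x0:x1]
    k=cv2.morphologyEx(k,cv2.MORPH_CLOSE,np.ones((15,15),np.uint8));W=plane("top",px(k),z)[:,:2];r=cv2.minAreaRect((W*1000).astype(np.float32));print(np.array(r[0]),r[1:])
print("mat");dark((0,0,0),(179,120,60),(210,210,268,262),.003)
print("tray");dark((95,6,120),(130,60,235),(138,172,190,256),.008)
print("rack");dark((4,120,50),(22,255,190),(288,218,348,252),.03)
P=px(mask(t,"pink",(270,215,288,262)));W=plane("top",P,.01);print("pen",W.mean(0),np.ptp(W,0))
# obstacle heights
v,u=np.mgrid[90:280:1,0:480];Q=pdepth("top",np.c_[u.ravel(),v.ravel()],dt[90:280,0:480].ravel());Q=Q[dt[90:280,0:480].ravel()>0]
for x0,x1 in((.36,.44),(.44,.5),(.5,.56),(.56,.62),(.62,.7),(.7,.8)):
    print(x0,[f"{y:.2f}:{q[:,2].max()*1000:.0f}" for y in np.arange(-.45,.65,.05) for q in[Q[(Q[:,0]>x0)&(Q[:,0]<x1)&(Q[:,1]>y)&(Q[:,1]<y+.05)]] if len(q)])
E
```

```text
yellow [0.6084 0.3691] [0.6077 0.3688] [53. 92.] 3.1222967670417074
green top [0.4937 0.1374] [0.4955 0.1399] [93. 55.] 1.5179228573475367
green scn [0.4893 0.1438] [0.4893 0.1433] [100.  56.] 1.516284853822443
tri paint [0.49   0.1136 0.0121] 0.00537315106624543
blue 43 [ 0.4853 -0.0761] [0.0419 0.0061] ((41.86298370361328, 5.961685657501221), 0.17004084587097168) 0.09555330169880238
red 73 [ 0.4892 -0.1616] [0.0479 0.012 ] ((11.869503021240234, 47.92650604248047), 89.61152648925781) 0.09641035242980855
scene strip blue 31 [316.1935 199.7419] [307. 197.] [324. 202.] [ 0.4818 -0.0784  0.096 ]
(array([ 0.4832, -0.0768,  0.0967]), np.float64(0.0041118431066728515))
scene strip red 76 [327.1053 184.1447] [316. 180.] [337. 188.] [ 0.4916 -0.1664  0.096 ]
(array([ 0.4891, -0.1611,  0.0991]), np.float64(0.0005998528348391103))
mat
[486.1613 126.4277] ((153.38156127929688, 138.69313049316406), 87.896484375)
tray
[543.2562 372.0435] ((112.21797943115234, 225.9132537841797), 88.75453186035156)
rack
[ 487.8677 -119.7506] ((72.44243621826172, 167.22528076171875), 0.8254109025001526)
pen [0.4625
[... 931 characters left out ...]
66', '-0.00:65', '0.05:66', '0.10:63', '0.15:69', '0.20:65', '0.25:9', '0.30:21', '0.35:25', '0.40:14', '0.45:35', '0.50:245', '0.55:246', '0.60:243']
0.62 ['-0.45:59', '-0.40:143', '-0.35:631', '-0.30:629', '-0.25:630', '-0.20:629', '-0.15:630', '-0.10:630', '-0.05:630', '-0.00:714', '0.05:712', '0.10:704', '0.15:692', '0.20:676', '0.25:630', '0.30:630', '0.35:630', '0.40:630', '0.45:630', '0.50:461', '0.55:461', '0.60:436']
0.7 ['-0.45:461', '-0.40:443', '-0.35:443', '-0.30:251', '-0.25:186', '-0.20:153', '-0.15:53', '-0.10:56', '-0.05:59', '-0.00:64', '0.05:72', '0.10:68', '0.15:67', '0.20:66', '0.25:466', '0.30:466', '0.35:464', '0.40:465', '0.45:466', '0.50:466', '0.55:465', '0.60:405']
```

Units first: shifts go in mm and turns go in units of 0.2 rad. So 0.038 m is 38, -0.031 m is -31.

```bash
cat > to.py <<'E'
import sys,numpy as np
from scipy.spatial.transform import Rotation as R
from workcell import env
# usage: to.py x y z theta  -> shift in tool axes (turn last), theta = world angle of tool x
s=env.read_state();r=R.from_quat(np.roll(s["ee_rot"],-1)).as_matrix();th=np.arctan2(r[1,0],r[0,0])
print("t",round(s["t"],2),"pos",np.round(s["position"],4),"th",round(th,4),"q",np.round(s["joint_positions"],2),"open",round(s["opening"],4),"Fz",np.round(s["wrist_force"],1))
if len(sys.argv)>4:
    x=np.array(list(map(float,sys.argv[1:4])));print("tool shift",np.round(r.T@(x-s["position"]),4),"turn",round(-((float(sys.argv[4])-th+np.pi)%(2*np.pi)-np.pi),4))
E
```

Call:
shift_gripper(segments=[38,-31,0,0,0.088,38,-31,0,0,0.088,38,-31,0,0,0.088,38,-31,0,0,0.088,38,-31,0,0,0.088,38,-31,0,0,0.088,38,-31,0,0,0.088,38,-31,0,0,0.088], grip_force=10)

```text
t: 0.9
position: [0.3814, -0.2975, 0.2446]
ee_rot: [-0.0, 0.994, 0.113, -0.0]
wrist_force: [0.5, -1.3, -0.6]
opening: 0.0877
finger_force: 0.0
```

```bash
python3 to.py .494 .1395 .15 1.52
```

```text
t 0.9 pos [ 0.3814 -0.2975  0.2446] th 0.2255 q [-0.69  0.22  1.93  0.    0.99  0.66] open 0.0877 Fz [ 0.5 -1.3 -0.6]
tool shift [ 0.2075 -0.4008  0.0946] turn -1.2945
```

Call:
shift_gripper(segments=[20.8,-40,0,0,0.08,20.8,-40,0,0,0.08,20.8,-40,0,0,0.08,20.8,-40,0,0,0.08,20.8,-40,0,0,0.08,20.8,-40,0,0,0.08,20.8,-40,0,0,0.08,20.8,-40,0,0,0.08,20.8,-40,0,0,0.08,20.8,-40,0,0,0.08])

```text
t: 1.9
position: [0.4938, 0.139, 0.2445]
ee_rot: [0.0, 0.994, 0.113, -0.0]
wrist_force: [0.2, -0.3, 0.0]
opening: 0.08
finger_force: 0.0
```

Call:
shift_gripper(segments=[0,0,10,-0.72,0.08,0,0,10,-0.72,0.08,0,0,10,-0.72,0.08,0,0,10,-0.72,0.08,0,0,10,-0.72,0.08,0,0,10,-0.72,0.08,0,0,10,-0.72,0.08,0,0,10,-0.72,0.08,0,0,10,-0.72,0.08,0,0,0,0,0.08])

```text
t: 2.9
position: [0.4928, 0.1368, 0.1533]
ee_rot: [-0.001, 0.724, 0.69, -0.001]
wrist_force: [-0.3, -1.0, 0.4]
opening: 0.0796
finger_force: 0.0
```

```bash
python3 to.py .494 .1395 .028 1.52
```

```text
t 2.9 pos [0.4928 0.1368 0.1533] th 1.5231 q [0.25 0.39 1.94 0.   0.81 0.3 ] open 0.0796 Fz [-0.3 -1.   0.4]
tool shift [0.0029 0.0014 0.1253] turn 0.0031
```

In the tool's units: 0.03 m is 30, 0.01 m is 10.

Call:
shift_gripper(segments=[3,1.4,30,0,0.066,0,0,30,0,0.066,0,0,30,0,0.066,0,0,20,0,0.066,0,0,10,0,0.066,0,0,5,0,0.066,0,0,0,0,0.066,0,0,0,0,0.04,0,0,0,0,0.04,0,0,0,0,0.04,0,0,0,0,0.04,0,0,0,0,0.04], grip_force=15)

```text
t: 4.1
position: [0.4959, 0.1401, 0.0305]
ee_rot: [0.0, 0.724, 0.689, 0.001]
wrist_force: [-1.6, -0.4, 6.8]
opening: 0.0497
finger_force: 15.0
```

```bash
python3 to.py .494 .1395 .2 1.52
```

```text
t 4.1 pos [0.4959 0.1401 0.0305] th 1.5216 q [0.25 0.62 1.97 0.   0.55 0.3 ] open 0.0497 Fz [-1.6 -0.4  6.8]
tool shift [-0.0006 -0.0017 -0.1695] turn 0.0016
```

Call:
shift_gripper(segments=[0,0,-20,0,0.04,0,0,-30,0,0.04,0,0,-30,0,0.04,0,0,-20,0,0.04])

```text
t: 4.5
position: [0.496, 0.1401, 0.1317]
ee_rot: [0.0, 0.724, 0.69, 0.001]
wrist_force: [1.5, -0.1, -2.0]
opening: 0.0499
finger_force: 15.0
```

Call:
shift_gripper(segments=[0,0,0,-0.7275,0.04,0,0,0,-0.7275,0.04,0,0,0,-0.7275,0.04,0,0,0,-0.7275,0.04,0,0,0,-0.7275,0.04,0,0,0,-0.7275,0.04,0,0,0,-0.7275,0.04,0,0,0,-0.7275,0.04,0,0,0,-0.7275,0.04,0,0,0,-0.7275,0.04,0,0,0,-0.7275,0.04,0,0,0,0,0.04])

```text
t: 5.7
position: [0.4953, 0.14, 0.1298]
ee_rot: [0.0, 0.009, 1.0, 0.0]
wrist_force: [-1.0, -0.8, -0.3]
opening: 0.0498
finger_force: 15.0
```

```bash
python3 to.py .547 .370 .12 3.122
python3 - <<'E'
import numpy as np
from geo import *
dt=np.load("pics/top_a.npy")
v,u=np.mgrid[90:280:1,0:200];q=dt[90:280,0:200].ravel();Q=pdepth("top",np.c_[u.ravel(),v.ravel()],q)[q>0]
for x0 in np.arange(.36,.7,.04):
    W=Q[(Q[:,0]>x0)&(Q[:,0]<x0+.04)]
    print(round(x0,2),[(z,round(W[W[:,2]>z][:,1].min(),3)) for z in(.03,.07,.15,.24) if (W[:,2]>z).any()])
E
```

```text
t 5.7 pos [0.4953 0.14   0.1298] th 3.1235 q [ 0.25  0.44  1.95 -0.    0.76 -1.3 ] open 0.0498 Fz [-1.  -0.8 -0.3]
tool shift [-0.0475  0.2309  0.0098] turn 0.0015
0.36 [(0.03, np.float64(0.509)), (0.07, np.float64(0.509)), (0.15, np.float64(0.509)), (0.24, np.float64(0.509))]
0.4 [(0.03, np.float64(0.504)), (0.07, np.float64(0.507)), (0.15, np.float64(0.507)), (0.24, np.float64(0.507))]
0.44 [(0.03, np.float64(0.49)), (0.07, np.float64(0.506)), (0.15, np.float64(0.506)), (0.24, np.float64(0.506))]
0.48 [(0.03, np.float64(0.48)), (0.07, np.float64(0.506)), (0.15, np.float64(0.506)), (0.24, np.float64(0.506))]
0.52 [(0.03, np.float64(0.477)), (0.07, np.float64(0.509)), (0.15, np.float64(0.509)), (0.24, np.float64(0.509))]
0.56 [(0.03, np.float64(0.486)), (0.07, np.float64(0.525)), (0.15, np.float64(0.525)), (0.24, np.float64(0.545))]
0.6 [(0.03, np.float64(0.139)), (0.07, np.float64(0.139)), (0.15, np.float64(0.139)), (0.24, np.float64(0.139))]
0.64 [(0.03, np.float64(0.126)), (0.07, np.float64(0.126)), (0.15, np.float64(0.126)), (0.24, np.float64(0.126))]
0.68 [(0.03, np.float64(0.27)), (0.07, np.float64(0.27)), (0.15, np.float64(0.27)), (0.24, np.float64(0.27))]
```

In the tool's units: 0.0385 m is 38.5, 0.03 m is 30.

Call:
shift_gripper(segments=[-8,38.5,0,0,0.04,-8,38.5,0,0,0.04,-8,38.5,0,0,0.04,-8,38.5,0,0,0.04,-8,38.5,0,0,0.04,-8,38.5,0,0,0.04,0,0,30,0,0.04,0,0,20,0,0.04,0,0,0,0,0.04])

```text
t: 6.6
position: [0.5458, 0.3691, 0.0766]
ee_rot: [-0.002, 0.011, 1.0, -0.002]
wrist_force: [-0.3, -0.3, -1.1]
opening: 0.0497
finger_force: 15.0
```

```bash
python3 to.py .547 .370 .042 3.122; python3 look.py b >/dev/null; python3 - <<'E'
from meas import *
t=cv2.imread("pics/top_b.png");s=cv2.imread("pics/scene_b.png")
a=cv2.resize(np.hstack([t[160:270,120:230],s[270:380,180:290]]),None,fx=3.6,fy=3.6,interpolation=cv2.INTER_CUBIC);cv2.imwrite("pics/crop_b.png",a)
E
```

```text
t 6.6 pos [0.5458 0.3691 0.0766] th 3.1192 q [ 0.58  0.68  1.63 -0.    0.83 -0.97] open 0.0497 Fz [-0.3 -0.3 -1.1]
tool shift [-0.0014  0.001   0.0346] turn -0.0028
```

View pics/crop_b.png

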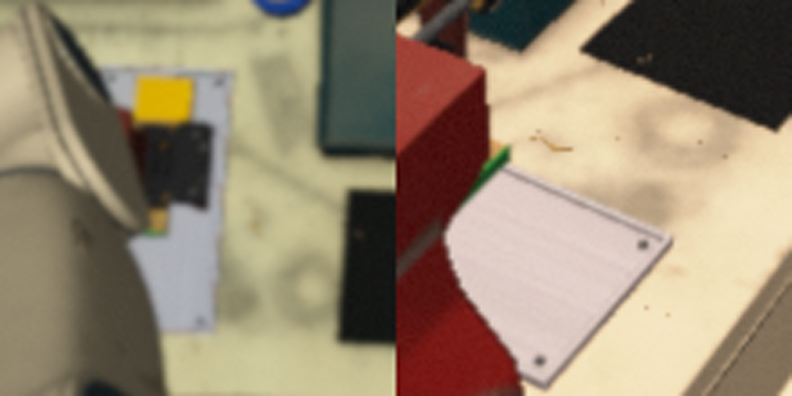

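The crops show green held in line over the tray, with its bare end at crop (155,232) and yellow's painted end visible at (165,100). I lower it and let go.

In the tool's units: 0.015 m is 15, 0.01 m is 10.

Call:
shift_gripper(segments=[-1.4,1,15,0,0.04,0,0,10,0,0.04,0,0,5,0,0.04,0,0,3,0,0.04,0,0,0,0,0.04,0,0,0,0,0.06,0,0,0,0,0.06,0,0,0,0,0.06,0,0,0,0,0.06])

```text
t: 7.6
position: [0.5495, 0.3711, 0.047]
ee_rot: [0.0, 0.01, 1.0, 0.0]
wrist_force: [-0.4, 1.1, 0.9]
opening: 0.0599
finger_force: 0.0
```

Call:
shift_gripper(segments=[0,0,-30,0,0.06,0,0,-40,0,0.06,0,0,-40,0,0.06,0,-50,0,0,0.06,0,-50,0,0,0.06,0,-50,0,0,0.06,0,-50,0,0,0.06,0,-50,0,0,0.06,0,0,0,0,0.04])

```text
t: 8.5
position: [0.5438, 0.1161, 0.1568]
ee_rot: [-0.0, 0.012, 1.0, -0.001]
wrist_force: [-1.0, 0.8, 0.3]
opening: 0.0551
finger_force: 0.0
```

```bash
python3 look.py c; python3 - <<'E'
from meas import *
np.set_printoptions(precision=4,suppress=True)
t=cv2.imread("pics/top_c.png");dt=np.load("pics/top_c.npy")
P=plane("top",px(mask(t,"yellow",(140,170,190,215))),.014);print("yel paint",P.mean(0))
P=px(mask(t,"green",(140,180,195,240)));print("grn paint",plane("top",P,.024).mean(0),np.median(dt[P[:,1].astype(int),P[:,0].astype(int)]))
a=cv2.resize(t[160:270,120:270],None,fx=4,fy=4,interpolation=cv2.INTER_CUBIC);cv2.imwrite("pics/crop_c.png",a)
t=cv2.imread("pics/top_a.png");P=plane("top",px(mask(t,"yellow",(140,170,190,215))),.014);print("yel paint before",P.mean(0))
E
```

```text
8.6 [0.5447 0.12   0.157 ] [3.000e-04 1.100e-02 9.999e-01 2.000e-04] 0.047577177947141835
scene [[528.3, 0.0, 280.4], [0.0, 528.3, 208.0], [0.0, 0.0, 1.0]] [-0.11672137  0.          0.          0.          0.        ] [[-0.88, -0.474, 0.022, 0.472], [0.259, -0.441, 0.859, -0.222], [-0.397, 0.762, 0.511, -1.088], [0.0, 0.0, 0.0, 1.0]]
top [[397.3, 0.0, 275.1], [0.0, 397.3, 213.6], [0.0, 0.0, 1.0]] [0.0380587 0.        0.        0.        0.       ] [[0.014, -1.0, -0.006, 0.004], [0.989, 0.013, 0.145, -0.548], [-0.145, -0.008, 0.989, -1.208], [0.0, 0.0, 0.0, 1.0]]
yel paint [0.632  0.3685 0.014 ]
grn paint [0.5774 0.3719 0.024 ] 1.2665054
yel paint before [0.6321 0.3686 0.014 ]
```

View pics/crop_c.png

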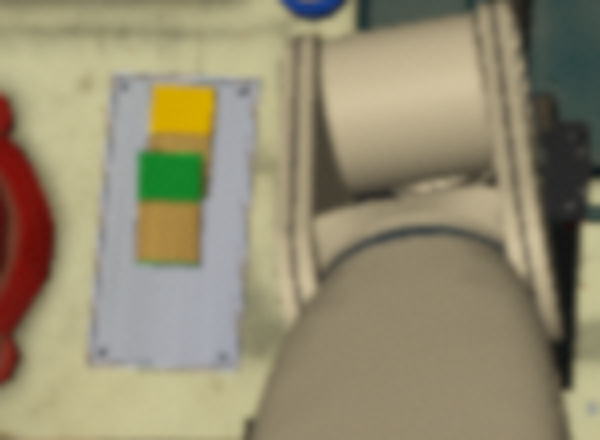

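Green lies shingled on yellow (crop: yellow 184,110; green painted 172,177; its bare end 168,265), about 55 mm on and in line. Now I check it and turn to blue.

```bash
python3 - <<'E'
from meas import *
np.set_printoptions(precision=4,suppress=True)
t=cv2.imread("pics/top_c.png");dt=np.load("pics/top_c.npy")
p=px(mask(t,"green",(140,180,195,240)));v0=int(p[:,1].max())
w=px(mask(t,"wood",(140,v0,195,240)));print("wood",plane("top",w,.018).mean(0))
a=np.vstack([p,w]);q=a.astype(int);H=pdepth("top",a,dt[q[:,1],q[:,0]])
W=plane("top",a,.02);d=W[:,:2]-W[:,:2].mean(0);V=np.linalg.eigh(d.T@d)[1][:,1];print("green c",W.mean(0),np.ptp(W,0),np.arctan(V[1]/V[0]))
print("slope fit",np.polyfit(H[:,0],H[:,2],1),"z ends",H[H[:,0]>.585][:,2].mean(),H[H[:,0]<.515][:,2].mean())
E
python3 to.py .485 -.0765 .2 1.59
```

```text
wood [0.5336 0.3734 0.018 ]
green c [0.5534 0.3729 0.02  ] [0.0845 0.0503 0.    ] 0.022891552933183682
slope fit [-1.8591  1.0579] z ends 0.030783882330980287 0.21594158791122017
t 8.6 pos [0.5447 0.12   0.157 ] th 3.1195 q [ 0.2   0.44  1.84  0.    0.86 -1.35] open 0.0476 Fz [-0.8  0.5  0.1]
tool shift [ 0.0553 -0.1977 -0.0431] turn 1.5295
```

In the tool's units: -0.049 m is -49, 0.0147 m is 14.7, -0.02 rad is -0.1.

Call:
shift_gripper(segments=[14.7,-49,0,-0.1,0.04,14.7,-49,0,0,0.04,14.7,-49,0,0,0.04,14.7,-49,0,0,0.04,0,0,0,0,0.04,0,0,0,0,0.04], grip_force=20)

```text
t: 9.2
position: [0.4867, -0.0701, 0.1569]
ee_rot: [0.0, 0.0, 1.0, 0.0]
wrist_force: [0.5, 0.3, -0.4]
opening: 0.0402
finger_force: 0.0
```

```bash
python3 to.py .486 -.0775 .083 3.1416
```

```text
t 9.2 pos [ 0.4867 -0.0701  0.1569] th 3.141 q [-0.17  0.36  1.98  0.    0.8  -1.74] open 0.0402 Fz [ 0.5  0.3 -0.4]
tool shift [ 0.0008 -0.0074  0.0739] turn -0.0006
```

In the tool's units: -0.0074 m is -7.4, 0.03 m is 30.

Call:
shift_gripper(segments=[0.8,-7.4,0,0,0.04,0,0,30,0,0.04,0,0,30,0,0.04,0,0,14,0,0.04,0,0,0,0,0.04,0,0,0,0,0,0,0,0,0,0,0,0,0,0,0,0,0,0,0,0,0,0,0,0,0,0,0,0,0,0])

```text
t: 10.3
position: [0.4859, -0.0787, 0.0833]
ee_rot: [0.001, -0.001, 1.0, -0.001]
wrist_force: [-0.0, -6.5, 1.4]
opening: 0.0098
finger_force: 20.0
```

```bash
python3 to.py .486 .09 .16 3.1416
```

```text
t 10.3 pos [ 0.4859 -0.0787  0.0833] th -3.1397 q [-0.18  0.5   2.01 -0.    0.63 -1.75] open 0.0098 Fz [-0.  -6.5  1.4]
tool shift [-0.0005  0.1685 -0.077 ] turn 0.0019
```

In the tool's units: 0.045 m is 45, 0.04 m is 40.

Call:
shift_gripper(segments=[0,0,-20,0,0,0,0,-30,0,0,0,0,-30,0,0,0,34,0,0,0,0,45,0,0,0,0,45,0,0,0,0,45,0,0,0,0,0,0,0,0,0,0,40,0,0,0,0,25,0,0,0,0,0,0,0])

```text
t: 11.4
position: [0.483, 0.0905, 0.0953]
ee_rot: [-0.003, -0.0, 1.0, -0.001]
wrist_force: [0.5, -0.2, -0.9]
opening: 0.0097
finger_force: 20.0
```

```bash
python3 to.py .486 .09 .080 3.1416
```

```text
t 11.4 pos [0.483  0.0905 0.0953] th -3.141 q [ 0.16  0.47  2.01 -0.    0.67 -1.41] open 0.0097 Fz [ 0.5 -0.2 -0.9]
tool shift [-0.0031 -0.0005  0.0153] turn 0.0005
```

Call:
shift_gripper(segments=[0,0,6,0,0,0,0,5,0,0,0,0,3,0,0,0,0,0,0,0])

```text
t: 11.8
position: [0.4855, 0.0912, 0.084]
ee_rot: [0.0, -0.0, 1.0, 0.0]
wrist_force: [0.4, 0.2, -0.5]
opening: 0.0102
finger_force: 20.0
```

```bash
python3 look.py d >/dev/null; python3 -c "
from meas import *
s=cv2.imread('pics/scene_d.png');cv2.imwrite('pics/crop_d.png',cv2.resize(s[200:310,200:360],None,fx=4,fy=4,interpolation=cv2.INTER_CUBIC))"; python3 to.py
```

```text
t 11.9 pos [0.4856 0.0913 0.0841] th -3.141 q [ 0.16  0.5   2.01  0.    0.64 -1.41] open 0.01 Fz [ 0.3  0.5 -0.6]
```

View pics/crop_d.png

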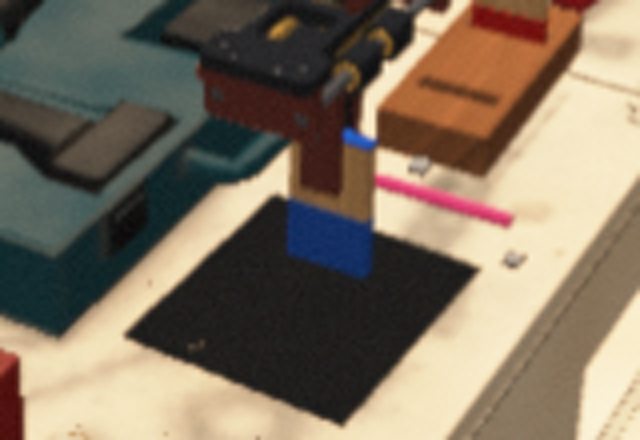

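Blue is upright in the grip just over the mat, its lower edge at crop (290–370, 260–275). I set it down, open, and tip it toward +y with the back finger.

Call:
shift_gripper(segments=[0,0,2,0,0,0,0,2,0,0,0,0,0,0,0,0,0,0,0,0.088,0,0,0,0,0.088,0,0,0,0,0.088,0,0,0,0,0.088,0,0,0,0,0.088,0,0,0,0,0.088])

```text
t: 12.8
position: [0.4852, 0.0913, 0.0796]
ee_rot: [-0.0, -0.0, 1.0, -0.0]
wrist_force: [-0.2, -0.3, -0.3]
opening: 0.0542
finger_force: 0.0
```

```bash
python3 look.py e|head -1; python3 - <<'E'
from meas import *
t=cv2.imread('pics/top_e.png');s=cv2.imread('pics/scene_e.png');ds=np.load('pics/scene_e.npy')
P=px(mask(s,'blue',(240,225,310,280)));q=P.astype(int);W=pdepth("scene",P,ds[q[:,1],q[:,0]]);print(len(P),W.min(0),np.median(W,0),W.max(0))
E
```

```text
12.9 [0.4852 0.0913 0.0796] [-0.e+00 -4.e-04  1.e+00 -0.e+00] 0.062401017303136866
233 [0.45712072 0.09078163 0.00385209] [0.47924295 0.09662001 0.02174635] [0.50660018 0.10064381 0.04195075]
```

Call:
shift_gripper(segments=[0,0,0,0,0.088,0,0,0,0,0.088,0,0,0,0,0.088,0,20,0,0,0.088,0,12,0,0,0.088,0,8,0,0,0.088,0,7,0,0,0.088,0,7,0,0,0.088,0,5,0,0,0.088,0,0,0,0,0.088,0,0,0,0,0.088,0,0,0,0,0.088])

```text
t: 14.1
position: [0.4851, 0.1501, 0.0796]
ee_rot: [-0.0, -0.0, 1.0, -0.0]
wrist_force: [0.1, -0.4, -0.3]
opening: 0.0879
finger_force: 0.0
```

```bash
python3 look.py f|head -1; python3 - <<'E'
from meas import *
s=cv2.imread('pics/scene_f.png');ds=np.load('pics/scene_f.npy')
P=px(mask(s,'blue',(220,215,330,300)));q=P.astype(int);W=pdepth("scene",P,ds[q[:,1],q[:,0]]);print(len(P),W.min(0),np.median(W,0),W.max(0))
cv2.imwrite('pics/crop_f.png',cv2.resize(s[200:310,200:360],None,fx=4,fy=4,interpolation=cv2.INTER_CUBIC))
E
python3 to.py
```

```text
14.2 [0.4852 0.1501 0.0797] [-0.e+00 -2.e-04  1.e+00 -0.e+00] 0.08768270314724243
256 [0.45640145 0.09940131 0.00305043] [0.48175037 0.12101632 0.01465353] [0.51593003 0.14192693 0.01827084]
t 14.2 pos [0.4852 0.1501 0.0797] th -3.1413 q [ 0.28  0.52  1.98 -0.    0.64 -1.29] open 0.0877 Fz [ 0.1 -0.1  0.6]
```

View pics/crop_f.png

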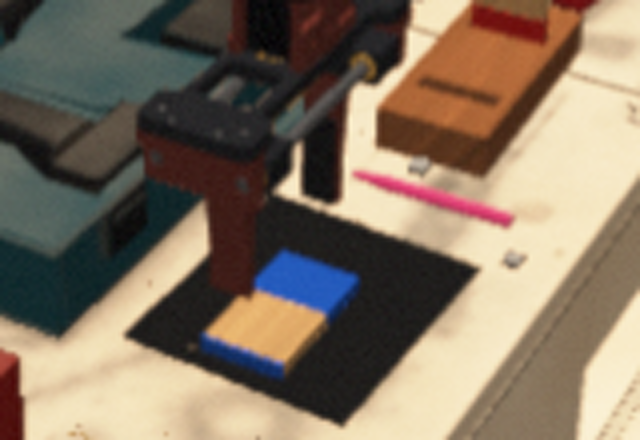

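Blue lies flat on the mat (crop: blue end 308,280; bare end 265,330), clear of the fingers. I back off, turn and measure from the top.

Units first: shifts go in mm and turns go in units of 0.2 rad. So -0.045 m is -45, -0.04 m is -40.

Call:
shift_gripper(segments=[0,0,-40,0,0.07,0,0,-40,0,0.07,0,-45,-20,0,0.07,0,-45,0,0,0.07,0,-45,0,0,0.07,0,-45,0,0,0.07,0,-45,0,0,0.07,0,-45,0,0,0.07])

```text
t: 15.0
position: [0.485, -0.1217, 0.1798]
ee_rot: [0.0, -0.0, 1.0, -0.0]
wrist_force: [-0.1, 0.5, -0.7]
opening: 0.07
finger_force: 0.0
```

Call:
shift_gripper(segments=[0,0,0,0.725,0.066,0,0,0,0.725,0.066,0,0,0,0.725,0.066,0,0,0,0.725,0.066,0,0,0,0.725,0.066,0,0,0,0.725,0.066,0,0,0,0.725,0.066,0,0,0,0.725,0.066,0,0,0,0.725,0.066,0,0,0,0.725,0.066,0,0,0,0.725,0.066])

```text
t: 16.1
position: [0.4852, -0.1199, 0.1797]
ee_rot: [-0.0, 0.718, 0.696, -0.0]
wrist_force: [0.3, -0.3, 0.8]
opening: 0.0659
finger_force: 0.0
```

```bash
python3 look.py g|head -1; python3 - <<'E'
from meas import *
np.set_printoptions(precision=4,suppress=True)
t=cv2.imread('pics/top_g.png');s=cv2.imread('pics/scene_g.png')
print(*sample("top",t,"blue",(215,212,265,252),.013));print(*sample("scene",s,"blue",(230,245,300,300),.013))
print(tri(px(mask(s,"blue",(230,245,300,300))).mean(0),px(mask(t,"blue",(215,212,265,252))).mean(0)))
p=px(mask(t,"green",(140,180,195,240)));print("green paint",plane("top",p,.024).mean(0),"yel",plane("top",px(mask(t,"yellow",(140,170,190,215))),.014).mean(0))
E
python3 to.py
```

```text
16.2 [ 0.4852 -0.1198  0.1797] [-0.      0.7159  0.6982 -0.    ] 0.06617548679881738
[0.4874 0.1452] [0.4874 0.1465] [51. 87.] 1.5761581175115413
[0.5333 0.1626] [0.5131 0.1496] [119. 201.] 1.872331341722853
(array([0.4853, 0.1201, 0.0125]), np.float64(0.00530415066435853))
green paint [0.5775 0.3717 0.024 ] yel [0.632  0.3685 0.014 ]
t 16.2 pos [ 0.4852 -0.1198  0.1797] th 1.5457 q [-0.27  0.33  1.95  0.    0.85 -0.24] open 0.0662 Fz [-0.  -0.3 -0.3]
```

In the tool's units: 0.045 m is 45, 0.04 m is 40, -0.028 rad is -0.14.

Call:
shift_gripper(segments=[0,0,0,-0.14,0.066,45,0,0,0,0.066,45,0,0,0,0.066,45,0,0,0,0.066,45,0,0,0,0.066,45,0,0,0,0.066,40,2,0,0,0.066,0,0,30,0,0.066,0,0,30,0,0.066,0,0,30,0,0.066,0,0,0,0,0.066,0,0,0,0,0.066])

```text
t: 17.4
position: [0.4861, 0.1452, 0.0898]
ee_rot: [-0.0, 0.705, 0.71, -0.001]
wrist_force: [0.1, -0.3, -0.0]
opening: 0.0661
finger_force: 0.0
```

```bash
python3 to.py .4872 .1455 .0295 1.574
```

```text
t 17.4 pos [0.4861 0.1452 0.0898] th 1.5776 q [0.27 0.5  1.98 0.   0.67 0.26] open 0.0661 Fz [ 0.1 -0.3 -0. ]
tool shift [0.0003 0.0012 0.0603] turn 0.0036
```

In the tool's units: 0.025 m is 25, 0.02 m is 20, 0.004 rad is 0.02.

Call:
shift_gripper(segments=[0,1.2,25,0.02,0.066,0,0,20,0,0.066,0,0,10,0,0.066,0,0,5,0,0.066,0,0,0,0,0.066,0,0,0,0,0.04,0,0,0,0,0.04,0,0,0,0,0.04,0,0,0,0,0.04,0,0,0,0,0.04], grip_force=15)

```text
t: 18.4
position: [0.4878, 0.1455, 0.0304]
ee_rot: [0.0, 0.707, 0.707, 0.0]
wrist_force: [-2.1, -0.7, 5.9]
opening: 0.05
finger_force: 15.0
```

```bash
python3 to.py
```

```text
t 18.4 pos [0.4878 0.1455 0.0304] th 1.5714 q [ 0.27  0.61  1.98 -0.    0.54  0.27] open 0.05 Fz [-2.1 -0.7  5.9]
```

Call:
shift_gripper(segments=[0,0,-20,0,0.04,0,0,-30,0,0.04,0,0,-30,0,0.04,0,0,-20,0,0.04])

```text
t: 18.8
position: [0.488, 0.1455, 0.1316]
ee_rot: [0.0, 0.707, 0.707, 0.001]
wrist_force: [-0.3, -0.2, -0.7]
opening: 0.0498
finger_force: 15.0
```

In the tool's units: -0.1405 rad is -0.7025.

Call:
shift_gripper(segments=[0,0,0,-0.7025,0.04,0,0,0,-0.7025,0.04,0,0,0,-0.7025,0.04,0,0,0,-0.7025,0.04,0,0,0,-0.7025,0.04,0,0,0,-0.7025,0.04,0,0,0,-0.7025,0.04,0,0,0,-0.7025,0.04,0,0,0,-0.7025,0.04,0,0,0,-0.7025,0.04,0,0,0,-0.7025,0.04,0,0,0,0,0.04])

```text
t: 20.0
position: [0.4873, 0.1453, 0.1298]
ee_rot: [0.0, 0.012, 1.0, -0.0]
wrist_force: [0.5, 0.6, -1.2]
opening: 0.0496
finger_force: 15.0
```

```bash
python3 to.py .491 .374 .12 3.12
```

```text
t 20.0 pos [0.4873 0.1453 0.1298] th 3.1181 q [ 0.27  0.43  1.96 -0.    0.75 -1.28] open 0.0496 Fz [ 0.5  0.6 -1.2]
tool shift [0.0017 0.2287 0.0098] turn -0.0019
```

In the tool's units: 0.038 m is 38, 0.03 m is 30.

Call:
shift_gripper(segments=[0.3,38,0,0,0.04,0.3,38,0,0,0.04,0.3,38,0,0,0.04,0.3,38,0,0,0.04,0.3,38,0,0,0.04,0.3,38,0,0,0.04,0,0,30,0,0.04,0,0,20,0,0.04,0,0,10,0,0.04,0,0,0,0,0.04,0,0,0,0,0.04])

```text
t: 21.1
position: [0.4917, 0.3733, 0.0702]
ee_rot: [0.0, 0.013, 1.0, 0.0]
wrist_force: [-0.8, 0.2, -0.6]
opening: 0.0496
finger_force: 15.0
```

```bash
python3 to.py .491 .374 .049 3.12
```

```text
t 21.1 pos [0.4917 0.3733 0.0702] th 3.1151 q [ 0.63  0.65  1.74  0.    0.76 -0.91] open 0.0496 Fz [-0.8  0.2 -0.6]
tool shift [0.0007 0.0007 0.0212] turn -0.0049
```

In the tool's units: 0.01 m is 10, 0.007 m is 7, -0.005 rad is -0.025.

Call:
shift_gripper(segments=[0.7,0.7,10,-0.025,0.04,0,0,7,0,0.04,0,0,4,0,0.04,0,0,0,0,0.04,0,0,0,0,0.04])

```text
t: 21.6
position: [0.4906, 0.374, 0.0486]
ee_rot: [-0.0, 0.01, 1.0, -0.0]
wrist_force: [0.6, 0.2, -0.8]
opening: 0.0499
finger_force: 15.0
```

```bash
python3 to.py .491 .374 .048 3.12
```

```text
t 21.6 pos [0.4906 0.374  0.0486] th 3.1217 q [ 0.63  0.68  1.74 -0.    0.72 -0.92] open 0.0499 Fz [ 0.6  0.2 -0.8]
tool shift [-0.0004 -0.      0.0006] turn 0.0017
```

Call:
shift_gripper(segments=[0,0,1,0,0.04,0,0,0,0,0.04,0,0,0,0,0.06,0,0,0,0,0.06,0,0,0,0,0.06,0,0,0,0,0.06])

```text
t: 22.2
position: [0.4906, 0.3741, 0.0478]
ee_rot: [0.0, 0.01, 1.0, 0.0]
wrist_force: [0.2, -0.1, 0.7]
opening: 0.0601
finger_force: 0.0
```

Call:
shift_gripper(segments=[0,0,-30,0,0.06,0,0,-40,0,0.06,0,0,-40,0,0.06,0,-45,0,0,0.06,0,-45,0,0,0.06,0,-45,0,0,0.06,0,-45,0,0,0.06,0,-45,0,0,0.06,0,-45,0,0,0.06,0,0,0,0,0.06])

```text
t: 23.2
position: [0.4845, 0.1, 0.1577]
ee_rot: [-0.0, 0.012, 1.0, -0.0]
wrist_force: [-1.9, -0.1, 1.4]
opening: 0.0597
finger_force: 0.0
```

```bash
python3 look.py h|head -1; python3 - <<'E'
from meas import *
np.set_printoptions(precision=4,suppress=True)
t=cv2.imread("pics/top_h.png");dt=np.load("pics/top_h.npy")
for n,z,r in(("yellow",.014,(140,170,190,215)),("green",.024,(140,180,195,240)),("blue",.024,(140,190,195,250))):
    P=px(mask(t,n,r));q=P.astype(int);W=plane("top",P,z);D=pdepth("top",P,dt[q[:,1],q[:,0]]);print(n,len(P),W.mean(0),np.ptp(W,0)[:2],"z",np.median(D[:,2]))
cv2.imwrite("pics/crop_h.png",cv2.resize(t[160:270,120:270],None,fx=4,fy=4,interpolation=cv2.INTER_CUBIC))
E
```

```text
23.3 [0.4855 0.1033 0.1579] [2.000e-04 1.120e-02 9.999e-01 1.000e-04] 0.05978116539218056
yellow 174 [0.632  0.3685 0.014 ] [0.0368 0.0463] z 0.015281761385604664
green 184 [0.5775 0.3717 0.024 ] [0.0361 0.0492] z 0.02878089536390771
blue 159 [0.5177 0.3759 0.024 ] [0.0323 0.0458] z 0.027416140207135342
```

View pics/crop_h.png

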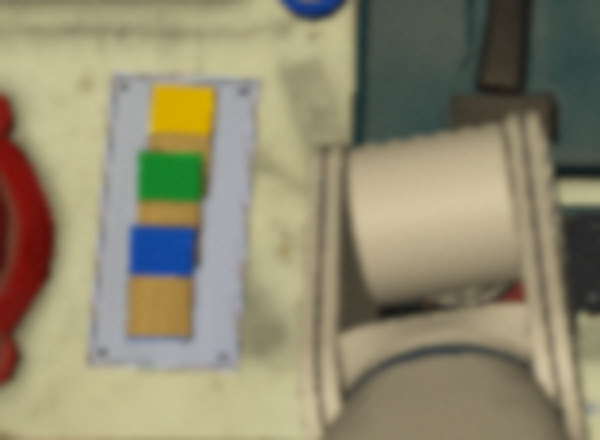

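The row is in place (crop: yellow 183,110; green 170,177; blue 162,250 with its bare end at 158,330). One last check: are the bare ends down?

```bash
python3 - <<'E'
import cv2,numpy as np
from meas import *
dt=np.load("pics/top_h.npy");t=cv2.imread("pics/top_h.png")
for u,v in((159,242),(160,236),(160,230),(160,224),(161,219),(162,214),(162,205),(150,247),(175,248)):
    print(u,v,np.round(pdepth("top",[[u,v]],[np.median(dt[v-1:v+2,u-3:u+4])])[0],4))
for n,r in(("red",(325,215,345,250)),("pink",(270,215,288,262))):
    print(n,px(mask(t,n,r)).mean(0),px(mask(cv2.imread("pics/top_a.png"),n,r)).mean(0))
E
```

```text
159 242 [0.4554 0.3771 0.0172]
160 236 [0.4743 0.3743 0.0197]
160 230 [0.493  0.3746 0.0224]
160 224 [0.5118 0.3748 0.0254]
161 219 [0.5273 0.3716 0.0286]
162 214 [0.5443 0.3714 0.0218]
162 205 [0.5723 0.3711 0.0279]
150 247 [0.44   0.4081 0.0059]
175 248 [0.4378 0.3286 0.006 ]
red [332.91891892 230.98648649] [332.83561644 231.09589041]
pink [277.50877193 241.75438596] [277.5 241.5]
```

```bash
python3 -c "
from workcell import env
print(env.sign_off())"
```

```text
the job is handed in; nothing more can be done
None
```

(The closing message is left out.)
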